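# Run the weight row home and close the keeper

## Robot

A 6-joint arm with a two-finger parallel gripper is mounted at the origin on a cart in front of the work surface, level with it; the furniture and walls round the work are solid. World frame = base frame: x ahead of the robot, y to its left, z up, the work surface at z = 0. Lengths are in mm, angles in rad, forces in N, time in s.
With the tool pointing down it reaches from about 375 to 925 mm from the base axis. Payload 5.7 kg.
Tool frame: the origin (TCP) lies where the fingers leave the gripper's body, on its centre line; the fingertips stand 73 mm ahead of it and the grasp point (between the pads) lies 54 mm ahead of it; z points along the fingers, y is the line along which they close (so a half turn about z gives the same grasp; the last joint's range is limited). The gripper opens to 85 mm and grips with 20 to 120 N. Pads are 22 mm wide; open, the fingers measure 114 mm over their backs; the gripper's body (76 mm by 85 mm) begins 54 mm behind the grasp point. The pads swing forward as they close: fully open they stand 13 mm farther back than shut.
Start: joints at [-1.228, 0.359, 1.51, -0, 1.272, -0.115], TCP at [265.169, -538.199, 303.867] pointing down, gripper open.
Joint ranges: [-2.97, 2.97], [-1.01, 2.36], [0.21, 2.38], [-0.96, 4.11], [0.2, 2.71], [-2.98, 2.98]. Speed limits (rad/s): [2.39, 2.39, 3.14, 3.14, 3.14, 3.14].

## Interface

Orientations are given as a rotation vector (axis times angle).
In Python, from rig import observe, get_image, sign_off gives the robot as it stands. The module is installed in compiled form; this text tells all that it offers.
- The arm moves only by the tool jog_arm, never from a script. Its argument "targets" is one flat list of numbers, 7 for each row, row after row: the turn, a rotation vector about the tool's x, y, z in units of 6 degrees (1.0 is 6 degrees), then the shift along the tool's x, y, z in units of 30 mm (1.0 is 30 mm), then the finger opening in mm, from 0 to 85.4. In form: [rx, ry, rz, dx, dy, dz, hand, rx, ry, rz, dx, dy, dz, hand, ...]. A call has 1 to 10 rows; each row is the pose to reach, as a shift and turn from the pose commanded when the call began, along the tool's axes at that moment; what a row does not reach only later rows make up. A row lasts 1/12 s, in which the tool goes at most 41.7 mm and 7.16 degrees, less where a joint would pass 70% of its speed; a pose out of reach is approached as far as the arm can. A call with a gripper value outside its range is refused whole. The fingers move at their own pace and stop on an object; the grip force is fixed at half the most. Time passes only in rows, so rows that repeat a pose let the fingers close. It gives the time, the measured TCP pose, the force, the opening and the grip force at its end, in the units of the state.
- observe(): the state, without advancing time (a new reading comes with each control period).
- get_image(name): name is "scene" or "top"; returns a dict with "pixels" (384x512x3 uint8, blue, green, red), "fov_y" (degrees; the focal length in pixels is half the picture's height over the tangent of half this angle, whatever the lens; pixels are square), "cx", "cy" (the principal point, pixels), "position" and "orientation" of the camera in the world. Camera axes: x right, y down, z forward; pixel columns grow to the right and rows downward; lengths in mm; the calibration is good to about 2 mm. A picture is of the moment at which its call begins. There is no depth.
- sign_off(): hands the job in; it is judged then, once.
The state is a dict: "clock": time; "q": joint angles; "dq": joint speeds; "joint_torque": joint torques, N m; "ee_pos": TCP position; "tcp_rot": TCP orientation; "ft_force": force on the tool from outside, world axes, zero at the start; "wrist_torque": the same for the moment, N m; "width": finger opening in mm; "gripper_force": force on a finger pad.
Only numpy, scipy, OpenCV 4.12 (cv2) and the standard library are available. Lean on these libraries where they do the work, as an engineer would, in place of code of your own. Each camera call takes 0.05 s, during which the arm holds its last target. There are 200 camera calls.

## Task

Push the row of four knurled weights along its rail as one train, pushing on the rearmost weight only, until the front weight rests against the end stop and all four touch. Then push the keeper fully closed across the rail behind them. Do not pick up or tip any weight, do not let the row come apart on the way, and leave everything else on the desk where it is.

Things in the scene. Friction and masses are not known exactly. Their poses are not given: they have to be found in the camera images.
- rail: Fixed dark metal rail. Origin on the table under the channel's centre line; +y runs along the channel to the end stop, x across, z up. Heights above the table: base plate (56 mm wide) and channel floor 4 mm, side walls 10 mm, stop block 30 mm. Channel 35 mm wide between 4 mm walls, from y = -156 mm (open end) to the stop's face at y = +140 mm; stop block 46 mm wide.
- stop_face (a point): The middle of the end stop's face that the front weight comes to rest against, 20 mm above the table, at y = +140 mm in the rail's frame. Axes as the rail's.
- keeper_pivot (a point): Upright pivot axis of the keeper, 20 mm above the table, at x = -42, y = +3 mm in the rail's frame. Axes as the rail's.
- keeper_pin (a point): Top centre of the keeper's upright thumb pin: 10 mm diameter, from 20 to 43 mm above the table, 50 mm out from the pivot axis. Its x axis points along the arm, away from the pivot. The arm is a flat light metal bar 12 mm wide, reaching 62 mm from the pivot, 12 to 20 mm above the table, so it passes over the channel walls.
- keeper (a joint): Keeper's angle, rad. 0 = fully closed, at its own stop: arm straight across the channel (along the rail's +x), 3 mm behind the fourth weight of the home row. Grows as it opens, clockwise from above: at 1.57 the arm points to the rail's -y beside the channel; at most 2.4; starts 1.6 to 2.25. Turns easily (about 1 N at the pin) and stays where left.
- weight_0: Front weight of the row (nearest the end stop): knurled metal cylinder 32 mm in diameter with a narrower knob on top, 38 mm high over all, standing loose in the channel; about 0.11 to 0.22 kg. Origin at the centre of its underside, z up (its yaw means nothing). The four stand in one touching row.
- weight_1: Second weight of the row: knurled metal cylinder 32 mm in diameter with a narrower knob on top, 38 mm high over all, standing loose in the channel; about 0.11 to 0.22 kg. Origin at the centre of its underside, z up (its yaw means nothing). The four stand in one touching row.
- weight_2: Third weight of the row: knurled metal cylinder 32 mm in diameter with a narrower knob on top, 38 mm high over all, standing loose in the channel; about 0.11 to 0.22 kg. Origin at the centre of its underside, z up (its yaw means nothing). The four stand in one touching row.
- weight_3: Rearmost weight of the row (farthest from the end stop): knurled metal cylinder 32 mm in diameter with a narrower knob on top, 38 mm high over all, standing loose in the channel; about 0.11 to 0.22 kg. Origin at the centre of its underside, z up (its yaw means nothing). The four stand in one touching row.
- objective_can: Bystander: black screw can, 57 mm across, 68 mm high, standing. Origin at the centre of its underside. Leave it alone.
- eyepiece_cap_0: Bystander: dark round rubber cup, 54 mm across, 48 mm high, standing. Origin at the centre of its underside. Leave it alone.
- focus_target: Bystander: pale flat calibration plate, 32x52x8 mm. Origin at the centre of its underside. Leave it alone.
- usb_stick: Bystander: orange memory stick with a metal plug, 16x49x8 mm. Origin at the centre of its underside. Leave it alone.
- hex_key: Bystander: bent hex key, 28x72x4 mm. Origin at the centre of its underside. Leave it alone.
Not all that is in view belongs to the job. What is shaped like the weight_3 but red or yellow is not meant.

How it is judged (in metres and radians):
On the way, in this order (a step that is already met when the one before it is completed fails the run):
1. the whole row is home against the end stop, with the keeper not yet closed (y of weight_0 in the frame of rail between 0.12 and 0.128 m and x of weight_0 in the frame of rail between -0.005 and 0.005 m and z of each of weight_0, weight_1, weight_2, weight_3 in the frame of rail below 0.008 m and angle between each of weight_0, weight_1, weight_2, weight_3's own z axis and vertical below 0.1 rad and y of weight_1 in the frame of rail between 0.088 and 0.096 m and x of weight_1 in the frame of rail between -0.005 and 0.005 m and y of weight_2 in the frame of rail between 0.056 and 0.064 m and x of weight_2 in the frame of rail between -0.005 and 0.005 m and y of weight_3 in the frame of rail between 0.024 and 0.032 m and x of weight_3 in the frame of rail between -0.005 and 0.005 m and value of joint keeper above 0.3 rad), for 0.2 s.
2. the keeper is closed behind the row (value of joint keeper below 0.08 rad), for 0.2 s.
At the end, for the whole second after the job is handed in: All four weights stand upright (within 0.1 rad) in the channel, each within 4 mm of its place in a touching row against the end stop, at rest; the keeper is within 0.08 rad of fully closed (y of weight_0 in the frame of rail between 0.12 and 0.128 m and x of weight_0 in the frame of rail between -0.005 and 0.005 m and z of each of weight_0, weight_1, weight_2, weight_3 in the frame of rail below 0.008 m and angle between each of weight_0, weight_1, weight_2, weight_3's own z axis and vertical below 0.1 rad and y of weight_1 in the frame of rail between 0.088 and 0.096 m and x of weight_1 in the frame of rail between -0.005 and 0.005 m and y of weight_2 in the frame of rail between 0.056 and 0.064 m and x of weight_2 in the frame of rail between -0.005 and 0.005 m and y of weight_3 in the frame of rail between 0.024 and 0.032 m and x of weight_3 in the frame of rail between -0.005 and 0.005 m and value of joint keeper below 0.08 rad and linear speed of each of weight_0, weight_1, weight_2, weight_3 below 0.02 m/s).
It fails at once if a weight is lifted off the channel floor (z of any of weight_0, weight_1, weight_2, weight_3 in the frame of rail above 0.014 m).
It fails at once if a weight is tipped over (angle between any of weight_0, weight_1, weight_2, weight_3's own z axis and vertical above 0.4 rad).
It fails at once if the row comes apart: a gap of more than 10 mm opens between neighbours (distance between weight_0 and weight_1 above 0.042 m or distance between weight_1 and weight_2 above 0.042 m or distance between weight_2 and weight_3 above 0.042 m).
It fails at once if the fingers push on a weight other than the rearmost (contact force between the fingers and weight_0 above 2 N or contact force between the fingers and weight_1 above 2 N or contact force between the fingers and weight_2 above 2 N).
It fails at once if a bystander is displaced by more than 20 mm (distance of any of objective_can, eyepiece_cap_0, focus_target, usb_stick, hex_key from where it was at the start of the episode above 0.02 m).
It also fails if it takes over 48 s, if anything falls off the work surface, if the arm or the gripper's body presses on something with over 40 N, if the wrist force passes 120 N, or if a joint passes its speed limit or range.

## Working session

There is one attempt and no reset: what is moved stays moved. The work goes in short steps, Python scripts to look and compute and a tool call to move; the robot and the scene stay as the last step left them, time stands still between calls to the robot, and variables do not carry over. Pictures are saved under pics/ and viewed, at most 10 in all, crops included, and the job is handed in when it is done.

Besides the shell and the picture viewer there is one more tool, called after "Emit:" as name(argument=value, ...) on one line, values as JSON. jog_arm: Moves the arm, as the interface text tells. Its arguments: {"type":"object","properties":{"targets":{"type":"array"}},"required":["targets"]}

```bash
mkdir -p pics
cat > h.py <<'E'
import numpy as np, cv2
from scipy.spatial.transform import Rotation as R
from rig import observe, get_image, sign_off
def rot(o):
    o=np.array(o,float)
    return o if o.shape==(3,3) else (R.from_quat(o).as_matrix() if o.size==4 else R.from_rotvec(o).as_matrix())
def ray(im,u,v,z):
    f=im['pixels'].shape[0]/2/np.tan(np.radians(im['fov_y'])/2)
    d=rot(im['orientation'])@np.array([(u-im['cx'])/f,(v-im['cy'])/f,1.])
    p=np.array(im['position'],float); return p+d*(z-p[2])/d[2]
def proj(im,P):
    f=im['pixels'].shape[0]/2/np.tan(np.radians(im['fov_y'])/2)
    c=rot(im['orientation']).T@(np.array(P,float)-np.array(im['position'],float))
    return c[0]/c[2]*f+im['cx'],c[1]/c[2]*f+im['cy']
E
python3 - <<'E'
from h import *
import pickle
for n in("scene","top"):
    im=get_image(n); cv2.imwrite(f'pics/{n}0.png',im['pixels']); pickle.dump(im,open(n+'0.pkl','wb'))
    print(n,{k:v for k,v in im.items() if k!='pixels'})
print(observe())
E
```

```text
scene {'fov_y': 45.23402678000502, 'cx': 257.7238572168078, 'cy': 185.88320549199446, 'position': array([284.96771025, 526.83371441, 698.87773587]), 'orientation': array([-0.66098865,  2.72070095, -0.97359159])}
top {'fov_y': 55.783652290789945, 'cx': 260.54013674168306, 'cy': 196.64147384800623, 'position': array([399.49054055,  61.55625874, 891.02532004]), 'orientation': array([-2.00098579,  2.2336766 , -0.23912808])}
{'clock': 0.1, 'q': array([-1.22809876e+00,  3.59443933e-01,  1.51136100e+00, -1.06203058e-05,
        1.27246969e+00, -1.15122797e-01]), 'dq': array([-0.00142456, -0.00110471, -0.0022667 , -0.00160092,  0.00137092,
       -0.00060763]), 'joint_torque': array([ 4.27501891e-04, -5.28651130e+01, -2.79350030e+01, -6.98366762e-05,
        4.94851542e-03, -5.90512718e-05]), 'ee_pos': array([ 265.00488677, -537.74620344,  303.11699798]), 'tcp_rot': array([-3.05801441e+00, -7.12504336e-01,  3.15652119e-04]), 'ft_force': array([-0.08143537,  0.57265123,  0.15752363]), 'wrist_torque': array([ 0.01319183,  0.00092827, -0.01007562]), 'gripper_force': 0.0, 'width': 85.66664184671082}
```

View pics/top0.png

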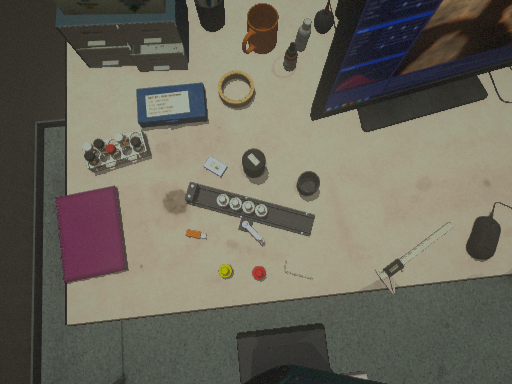

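View pics/scene0.png

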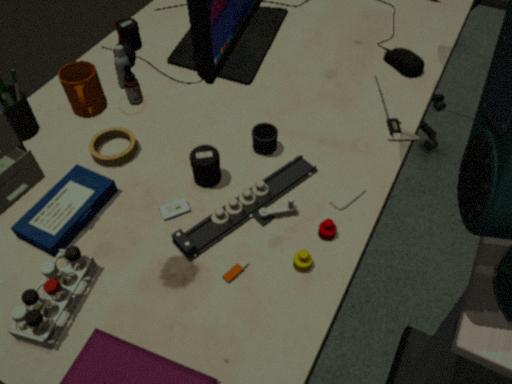

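The top view shows the rail from about (190,192), the stop end, to (312,224). The weights are near (223,200), (236,203), (249,207) and (262,210), and the keeper runs from about (244,226) to (262,242). The scene view agrees. Next I'll take enlarged crops for accurate points.

Run:
```python
from h import *
import pickle
t=pickle.load(open('top0.pkl','rb'));s=pickle.load(open('scene0.pkl','rb'))
a=cv2.resize(t['pixels'][170:260,180:330],None,fx=5,fy=5,interpolation=cv2.INTER_CUBIC); a=cv2.convertScaleAbs(a,alpha=1.5)
b=cv2.resize(s['pixels'][145:265,165:325],None,fx=5,fy=5,interpolation=cv2.INTER_CUBIC); b=cv2.convertScaleAbs(b,alpha=1.5)
cv2.imwrite('pics/tc.png',a);cv2.imwrite('pics/sc.png',b)
```

```text
(no output)
```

View pics/tc.png

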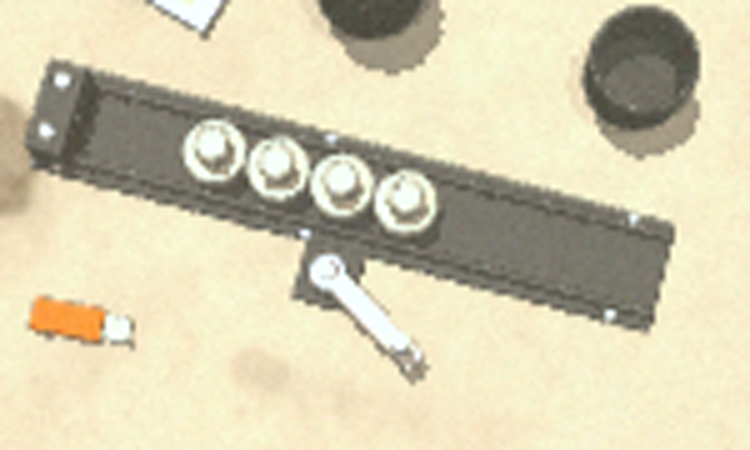

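View pics/sc.png

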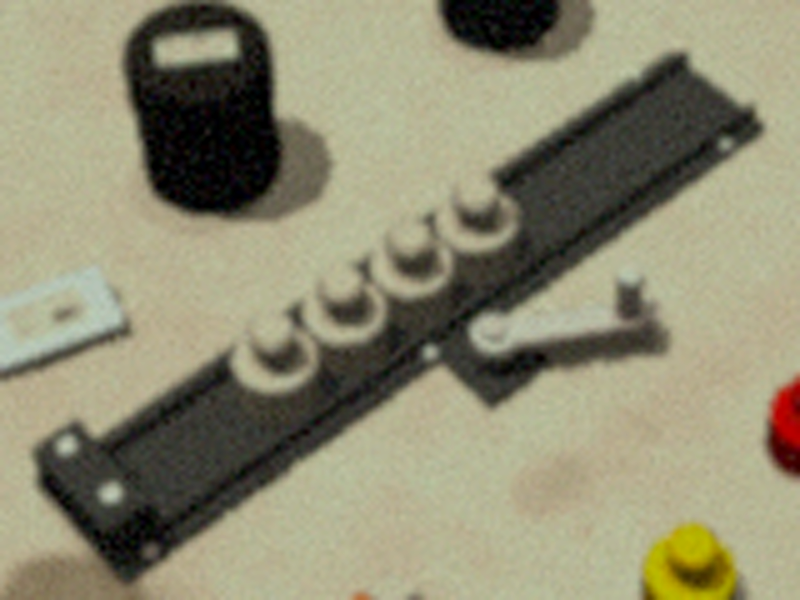

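The top crop shows the knob tops at about (213,143), (279,160), (344,178) and (408,195), the stop screws at (61,79) and (46,131), the pivot at (327,269) and the pin near (405,350). The scene crop shows the knobs at (273,328), (348,280), (409,238) and (482,192), and the pin top at (629,274).

```bash
cat > m1.py <<'E'
from h import *
import pickle
t=pickle.load(open('top0.pkl','rb'));s=pickle.load(open('scene0.pkl','rb'))
T=lambda x,y,z:ray(t,180+(x+.5)/5-.5,170+(y+.5)/5-.5,z)
S=lambda x,y,z:ray(s,165+(x+.5)/5-.5,145+(y+.5)/5-.5,z)
np.set_printoptions(precision=1,suppress=True)
kt=np.array([T(*p,42) for p in[(213,143),(279,160),(344,178),(408,195)]])
ks=np.array([S(*p,42) for p in[(273,328),(348,280),(409,238),(482,192)]])
print('knobs top',kt[:,:2].tolist());print('knobs scene',ks[:,:2].tolist())
st=np.array([T(61,79,30),T(46,131,30)]);ss=np.array([S(66,445,30),S(111,493,30)])
print('stop screws',st,ss)
fl=np.array([T(675,225,4),T(648,328,4)]);print('open end corners',fl,np.linalg.norm(fl[0]-fl[1]))
print('rail screws z4',[T(*p,4)[:2] for p in[(330,137),(305,233),(633,218),(610,315)]])
print('scene screws',[S(*p,4)[:2] for p in[(430,352),(726,145),(152,551)]])
print('pivot',T(327,269,22),S(492,331,22)); print('pin',T(404,345,43),S(629,274,43))
c=fl.mean(0);c2=st.mean(0)
for d in (kt[0]-kt[3],ks[0]-ks[3],c2-c): print('yaw',np.degrees(np.arctan2(-d[0],d[1])),np.linalg.norm(d[:2]))
E
python3 m1.py
```

```text
knobs top [[582.5653180192701, 127.66999201129849], [570.8972100256725, 97.14595640571997], [558.8396311650827, 67.24968089158483], [547.3571316856139, 37.8817314559343]]
knobs scene [[581.9842319321056, 130.83927301956209], [568.8327397668229, 99.98208805764716], [558.4834442216018, 72.92004915016656], [544.747511803064, 41.334232184564996]]
stop screws [[625.  199.4  30. ]
 [599.9 208.5  30. ]] [[625.9 200.   30. ]
 [601.  209.4  30. ]]
open end corners [[524.6 -92.9   4. ]
 [475.5 -72.6   4. ]] 53.08507516044985
rail screws z4 [array([587.4,  72.3]), array([540.6,  89.5]), array([530.3, -72.7]), array([483.9, -55. ])]
scene screws [array([541.3,  91. ]), array([484.1, -52.5]), array([587.3, 210.6])]
pivot [519.1  80.1  22. ] [519.   83.7  22. ]
pin [476.8  47.6  43. ] [479.4  52.4  43. ]
yaw -21.411367645322287 96.44453389624225
yaw -22.588741972941516 96.94186743014119
yaw -21.40158460044493 307.9461326333095
```

```bash
cat >> h.py <<'E'
O=np.array([557.1,63.2]);A=np.radians(21.5)
ry=np.array([np.sin(A),np.cos(A)]);rx=np.array([np.cos(A),-np.sin(A)])
def rail(p): d=np.array(p)[:2]-O; return np.array([d@rx,d@ry])
def go(x,y,tip):
    "units from the present pose to rail (x,y), fingertip height tip, tool x along rail y"
    o=observe(); Rc=rot(o['tcp_rot']); p=np.array(o['ee_pos'])
    Rt=np.column_stack([np.r_[ry,0],np.r_[rx,0],[0,0,-1.]])
    turn=np.degrees(R.from_matrix(Rc.T@Rt).as_rotvec())/6
    sh=Rc.T@(np.r_[O+x*rx+y*ry,tip+73]-p)/30
    print(np.round(np.r_[turn,sh],3), 't',round(o['clock'],2),'rail',rail(p).round(1),'tip',round(p[2]-73,1),'F',(np.array([[*ry,0],[*rx,0],[0,0,1.]])@o['ft_force']).round(1),'w',round(o['width'],1))
E
python3 -c "
from h import *
go(0,-80,120)"
```

```text
[-1.5000e-02 -8.0000e-03 -7.0450e+00  1.5614e+01 -1.1865e+01  3.6930e+00] t 0.1 rail [ -51.5 -666.2] tip 230.1 F [ 0.5 -0.3  0.2] w 85.7
```

Emit:
jog_arm(targets=[0,0,-7.05,15.6,-11.87,3.7,0,0,0,-7.05,15.6,-11.87,3.7,0,0,0,-7.05,15.6,-11.87,3.7,0,0,0,-7.05,15.6,-11.87,3.7,0,0,0,-7.05,15.6,-11.87,3.7,0,0,0,-7.05,15.6,-11.87,3.7,0,0,0,-7.05,15.6,-11.87,3.7,0,0,0,-7.05,15.6,-11.87,3.7,0,0,0,-7.05,15.6,-11.87,3.7,0,0,0,-7.05,15.6,-11.87,3.7,0])

```text
clock: 0.93
ee_pos: [448.1, -169.8, 226.2]
tcp_rot: [-2.596, -1.768, 0.0]
ft_force: [0.4, -0.3, 0.2]
width: -0.1
gripper_force: 0.0
```

```bash
python3 -c "
from h import *
go(0,-80,60)"
```

```text
[-3.000e-03 -1.000e-03  2.000e-03  5.890e+00  5.350e-01  3.107e+00] t 0.93 rail [ -16.  -256.7] tip 153.2 F [-0.2  0.5  0.2] w -0.1
```

Emit:
jog_arm(targets=[0,0,0,5.89,0.53,3.1,0,0,0,0,5.89,0.53,3.1,0,0,0,0,5.89,0.53,3.1,0,0,0,0,5.89,0.53,3.1,0,0,0,0,5.89,0.53,3.1,0,0,0,0,5.89,0.53,3.1,0,0,0,0,5.89,0.53,3.1,0])

```text
clock: 1.52
ee_pos: [526.9, -11.7, 132.4]
tcp_rot: [-2.592, -1.772, 0.003]
ft_force: [0.1, -1.2, 0.3]
width: -0.0
gripper_force: 0.0
```

```bash
python3 -c "
from h import *
go(0,-70,12)
t=get_image('top')
a=cv2.resize(t['pixels'][140:270,180:330],None,fx=4,fy=4,interpolation=cv2.INTER_CUBIC)
s=get_image('scene')
b=cv2.resize(s['pixels'][135:265,165:325],None,fx=4,fy=4,interpolation=cv2.INTER_CUBIC)
cv2.imwrite('pics/s2.png',cv2.convertScaleAbs(b,alpha=1.5));cv2.imwrite('pics/t2.png',a)"
```

```text
[-0.026  0.006  0.037  0.359  0.027  1.579] t 1.52 rail [ -0.6 -80.7] tip 59.4 F [-1.1  0.5  0.3] w -0.0
```

View pics/s2.png

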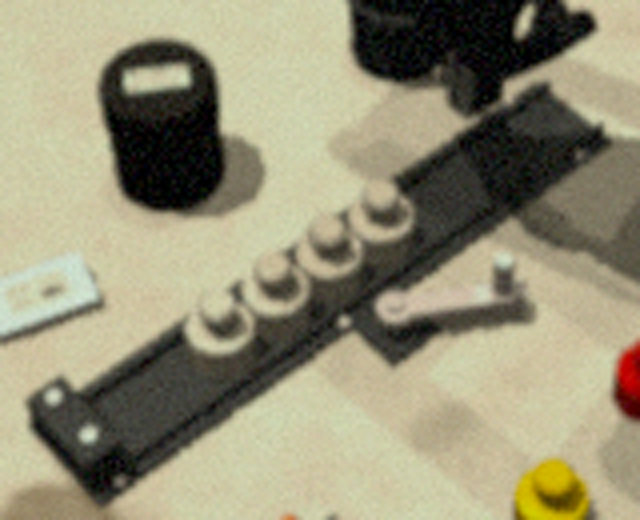

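The scene crop shows the closed fingertips at about (478,98), over the channel behind weight_3 with clear space between. Next I descend.

Emit:
jog_arm(targets=[0,0,0,0.15,0.02,0.5,0,0,0,0,0.2,0.02,1.0,0,0,0,0,0.2,0.02,1.35,0,0,0,0,0.2,0.02,1.57,0,0,0,0,0.2,0.02,1.57,0,0,0,0,0.2,0.02,1.57,0])

```text
clock: 2.12
ee_pos: [529.8, -8.5, 86.6]
tcp_rot: [-2.597, -1.767, 0.001]
ft_force: [-0.4, -0.1, 0.4]
width: 0.2
gripper_force: 0.0
```

```bash
python3 -c "
from h import *
go(0,-53,12)
s=get_image('scene')
print(proj(s,observe()['ee_pos']-np.array([0,0,73])))
b=cv2.resize(s['pixels'][125:265,165:325],None,fx=4,fy=4,interpolation=cv2.INTER_CUBIC)
cv2.imwrite('pics/s3.png',cv2.convertScaleAbs(b,alpha=1.8,beta=10))"
```

```text
[-0.005  0.001 -0.004  0.789 -0.029  0.054] t 2.12 rail [  0.9 -76.7] tip 13.6 F [-0.3 -0.4  0.4] w 0.2
(np.float64(279.42880345141), np.float64(177.4073126771499))
```

View pics/s3.png

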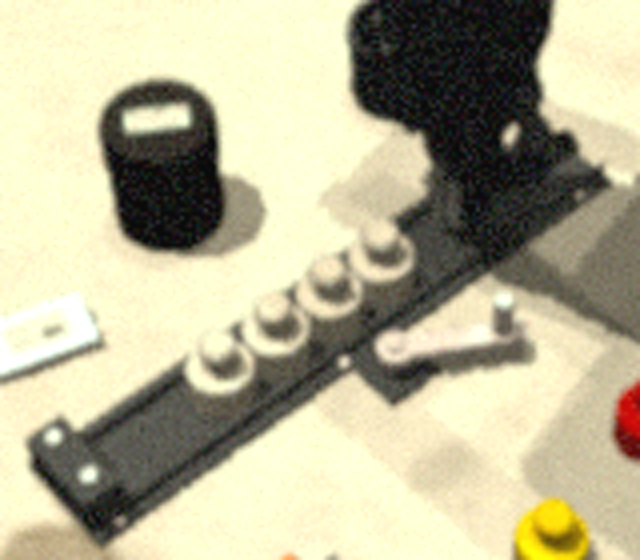

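The scene crop shows the fingers low in the channel behind weight_3, with the tips at about (480,235), and clear of the keeper. Next I push.

Emit:
jog_arm(targets=[0,0,0,0.25,-0.03,0.04,0,0,0,0,0.5,-0.03,0.04,0,0,0,0,0.62,-0.03,0.04,0,0,0,0,0.74,-0.03,0.04,0,0,0,0,0.86,-0.03,0.04,0,0,0,0,0.98,-0.03,0.04,0,0,0,0,1.1,-0.03,0.04,0,0,0,0,1.22,-0.03,0.04,0,0,0,0,1.34,-0.03,0.04,0,0,0,0,1.46,-0.03,0.04,0])

```text
clock: 3.0
ee_pos: [544.7, 32.7, 85.5]
tcp_rot: [2.595, 1.77, -0.004]
ft_force: [-2.1, -6.8, 4.8]
width: 0.3
gripper_force: 3.7
```

```bash
cat > kn.py <<'E'
from h import *
def knobs(n):
    # bright weight blobs near the channel, seen from above, knob-top plane
    t=get_image('top'); g=cv2.cvtColor(t['pixels'],cv2.COLOR_BGR2GRAY)
    pts=[]
    for y in range(-100,139):
        u,v=proj(t,np.r_[O+y*ry,42]); pts.append(g[int(round(v)),int(round(u))])
    return np.array(pts)
p=knobs('top'); print('y from -100 step 3:',p[::3].tolist())
go(0,-10,12)
E
python3 kn.py
```

```text
y from -100 step 3: [80, 84, 82, 80, 81, 84, 80, 83, 81, 56, 78, 43, 52, 54, 51, 53, 41, 46, 47, 44, 46, 45, 46, 47, 46, 45, 45, 47, 47, 47, 47, 49, 49, 51, 68, 74, 202, 209, 115, 216, 216, 213, 118, 50, 53, 51, 54, 55, 83, 89, 85, 87, 85, 88, 88, 91, 90, 90, 88, 89, 99, 203, 218, 219, 195, 205, 107, 102, 105, 102, 102, 103, 101, 103, 105, 102, 72, 66, 65, 71]
[-0.007  0.014  0.014  0.743  0.012  0.016] t 3.05 rail [ -0.3 -32.3] tip 12.5 F [-4.9 -0.7  3.9] w 0.1
```

```bash
python3 -c "
from h import *
t=get_image('top');s=get_image('scene')
a=cv2.resize(t['pixels'][165:255,180:330],None,fx=4,fy=4,interpolation=cv2.INTER_CUBIC)
b=cv2.resize(s['pixels'][160:240,175:325],None,fx=4,fy=4,interpolation=cv2.INTER_CUBIC)[:238]
b=cv2.resize(s['pixels'][165:225,175:325],None,fx=4,fy=4,interpolation=cv2.INTER_CUBIC)
cv2.imwrite('pics/m4.png',cv2.convertScaleAbs(np.vstack([a,b])[:600],alpha=1.5))"
```

```text
(no output)
```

View pics/m4.png

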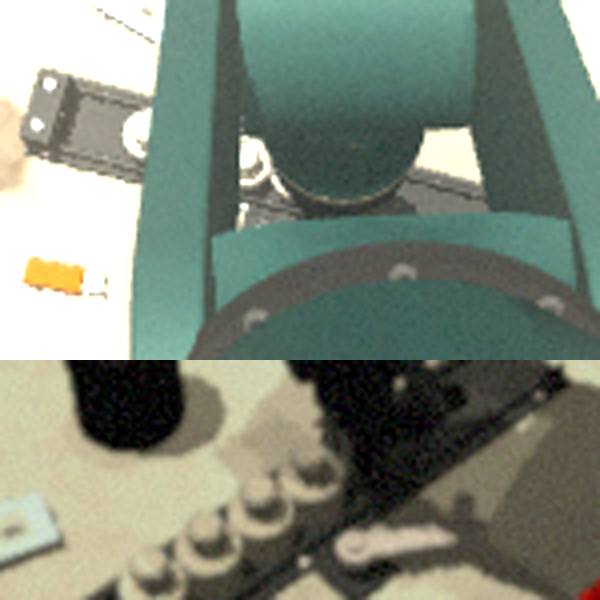

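The top view is now partly hidden by the arm. The scene half shows the row intact and upright, with the fingers behind weight_3 and the knobs at (153,560), (208,527), (262,495) and (313,467). Next I continue the push.

Emit:
jog_arm(targets=[0,0,0,0.12,0.01,0.01,0,0,0,0,0.24,0.01,0.01,0,0,0,0,0.36,0.01,0.01,0,0,0,0,0.48,0.01,0.01,0,0,0,0,0.6,0.01,0.01,0,0,0,0,0.7,0.01,0.01,0,0,0,0,0.8,0.01,0.01,0,0,0,0,0.88,0.01,0.01,0,0,0,0,0.94,0.01,0.01,0,0,0,0,0.94,0.01,0.01,0])

```text
clock: 3.98
ee_pos: [553.6, 58.3, 85.1]
tcp_rot: [-2.594, -1.77, 0.009]
ft_force: [-6.1, -10.8, 7.9]
width: -0.2
gripper_force: 5.8
```

```bash
python3 -c "
from h import *
go(0,1,12)"
```

```text
[-0.036  0.038  0.018  0.23   0.05   0.003] t 3.98 rail [-1.5 -5.9] tip 12.1 F [-12.3  -1.7   7.9] w -0.2
```

Emit:
jog_arm(targets=[0,0,0,0.02,0.03,-0.03,0,0,0,0,0.04,0.03,-0.06,0,0,0,0,0.08,0.03,-0.06,0,0,0,0,0.12,0.03,-0.06,0,0,0,0,0.12,0.03,-0.06,0])

```text
clock: 4.4
ee_pos: [555.6, 62.2, 86.1]
tcp_rot: [-2.594, -1.768, 0.008]
ft_force: [-4.7, -4.7, 0.5]
width: -0.4
gripper_force: 3.0
```

```bash
python3 -c "
from h import *
go(0,1,12)
s=get_image('scene')
b=cv2.resize(s['pixels'][160:260,165:315],None,fx=5,fy=5,interpolation=cv2.INTER_CUBIC)
cv2.imwrite('pics/s5.png',cv2.convertScaleAbs(b,alpha=1.8))"
```

```text
[-0.045  0.025  0.011  0.083  0.035  0.035] t 4.4 rail [-1.  -1.5] tip 13.1 F [-6.  -2.7  0.5] w -0.4
```

View pics/s5.png

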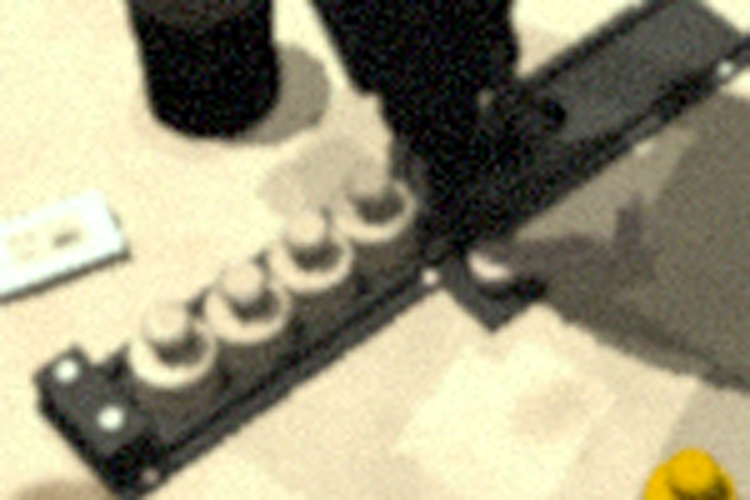

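The scene crop shows the row touching, with the front knob at (170,312) and still a few millimetres short of the stop block. I push on in small steps, watching the force.

Emit:
jog_arm(targets=[0,0,0,0.05,0.03,0,0,0,0,0,0.1,0.03,0,0,0,0,0,0.13,0.03,0,0,0,0,0,0.13,0.03,0,0])

```text
clock: 4.78
ee_pos: [556.5, 65.2, 85.8]
tcp_rot: [-2.593, -1.768, 0.012]
ft_force: [-7.5, -6.1, 2.8]
width: 0.3
gripper_force: 4.2
```

```bash
python3 -c "
from h import *
go(0,1,12)
s=get_image('scene')
for p in[(170,312),(245,270),(307,226),(375,184)]: print(rail(ray(s,165+p[0]/5-.4,160+p[1]/5-.4,42)))"
```

```text
[-0.069  0.039  0.013 -0.023  0.044  0.027] t 4.78 rail [-1.3  1.7] tip 12.8 F [-8.5 -4.8  2.8] w 0.3
[  1.96691428 114.66502977]
[-0.97833525 84.05511796]
[-0.20471505 55.52343263]
[-1.57526103 25.09249202]
```

Emit:
jog_arm(targets=[0,0,0,0.06,0.03,0,0,0,0,0,0.12,0.03,0,0,0,0,0,0.17,0.03,0,0,0,0,0,0.17,0.03,0,0])

```text
clock: 5.17
ee_pos: [557.7, 69.3, 85.6]
tcp_rot: [-2.591, -1.768, 0.017]
ft_force: [-10.7, -7.6, 4.9]
width: 0.3
gripper_force: 5.7
```

```bash
python3 -c "
from h import *
go(0,1,12)"
```

```text
[-0.095  0.057  0.017 -0.163  0.057  0.02 ] t 5.17 rail [-1.7  5.9] tip 12.6 F [-10.9  -7.2   4.9] w 0.3
```

Emit:
jog_arm(targets=[0,0,0,0,-0.06,-0.06,0,0,0,0,0.05,-0.06,-0.06,0,0,0,0,0.1,-0.06,-0.06,0,0,0,0,0.1,-0.06,-0.06,0])

```text
clock: 5.5
ee_pos: [557.9, 71.2, 87.2]
tcp_rot: [-2.593, -1.77, 0.017]
ft_force: [-7.6, -16.6, 0.9]
width: -0.2
gripper_force: 9.0
```

```bash
python3 -c "
from h import *
go(0,1,12)
s=get_image('scene')
b=cv2.resize(s['pixels'][160:260,165:315],None,fx=5,fy=5,interpolation=cv2.INTER_CUBIC)
cv2.imwrite('pics/s6.png',cv2.convertScaleAbs(b,alpha=1.8))"
```

```text
[-0.074  0.075  0.026 -0.223  0.072  0.075] t 5.5 rail [-2.2  7.7] tip 14.2 F [-18.2  -0.9   0.9] w -0.2
```

View pics/s6.png

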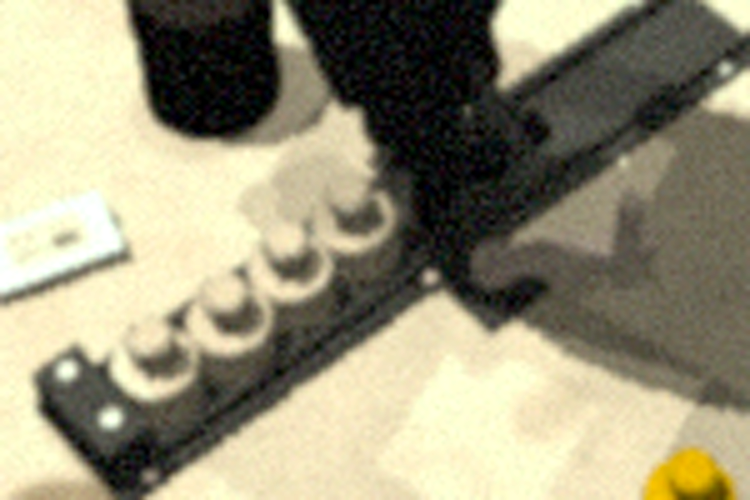

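The scene crop shows the front knob at (150,334), with weight_0 now right at the stop block. The force has risen to 18 N. I'll press 2 mm more to confirm.

Emit:
jog_arm(targets=[0,0,0,0.04,0,0,0,0,0,0,0.08,0,0,0,0,0,0,0.08,0,0,0,0,0,0,0.08,0,0,0])

```text
clock: 5.88
ee_pos: [557.7, 71.9, 86.9]
tcp_rot: [-2.593, -1.771, 0.022]
ft_force: [-10.1, -23.6, 1.2]
width: 0.1
gripper_force: 12.9
```

```bash
python3 -c "
from h import *
go(0,1,12)
s=get_image('scene')
for p in[(150,334),(222,288),(289,243),(357,195)]: print(rail(ray(s,165+p[0]/5-.4,160+p[1]/5-.4,42)))"
```

```text
[-0.088  0.102  0.031 -0.242  0.087  0.066] t 5.88 rail [-2.6  8.3] tip 13.9 F [-25.7  -0.7   1.2] w 0.1
[ -0.95661014 125.35805363]
[-1.83995483 94.86678973]
[-1.91669533 65.05533249]
[-1.16671359 33.19735153]
```

The row is home: pushing stalls at 25 N, and the weights measure y ≈ 125, 95, 65 and 33 before the bias seen earlier in this view. Next I back off, lift, and go to the outer side of the keeper pin.

Emit:
jog_arm(targets=[0,0,0,-0.1,0,0,0,0,0,0,-0.4,0,0,0,0,0,0,-0.8,0,0,0,0,0,0,-1.0,0,-0.6,0,0,0,0,-1.2,-0.4,-1.5,0,0,0,0,-1.4,-1.5,-1.6,0,0,0,0,-1.4,-2.6,-1.6,0,0,0,0,-1.4,-3.2,-1.6,0,0,0,0,-1.4,-3.2,-1.6,0,0,0,0,-1.4,-3.2,-1.6,0])

```text
clock: 6.77
ee_pos: [458.1, 72.1, 137.0]
tcp_rot: [2.596, 1.769, 0.001]
ft_force: [1.0, 0.5, 0.2]
width: 0.3
gripper_force: 0.0
```

```bash
python3 -c "
from h import *
go(-97,-38,27)
s=get_image('scene');np.set_printoptions(suppress=True,precision=1)
b=cv2.resize(s['pixels'][150:260,165:315],None,fx=5,fy=5,interpolation=cv2.INTER_CUBIC)
cv2.imwrite('pics/s7.png',cv2.convertScaleAbs(b,alpha=1.8))"
```

```text
[ 0.006 -0.007  0.011 -0.335 -0.056  1.233] t 6.77 rail [-95.4 -28. ] tip 64.0 F [0.8 0.8 0.2] w 0.3
```

View pics/s7.png

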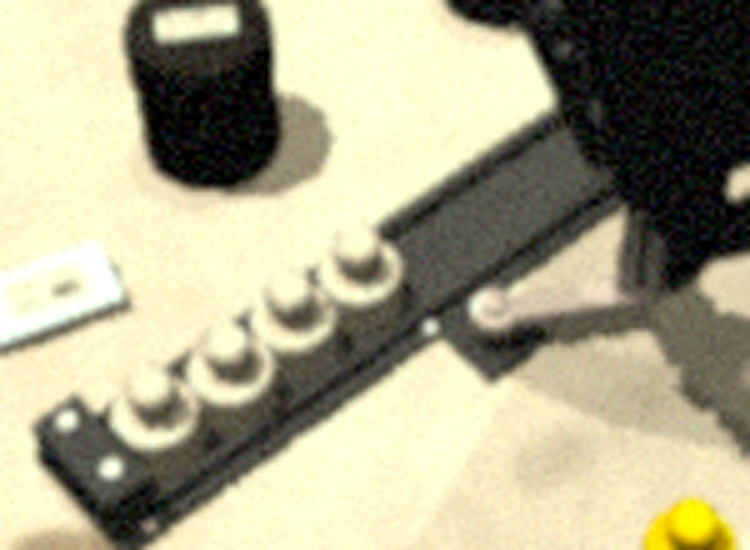

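The scene crop shows all four weights upright and touching against the stop, with knobs at (152,385), (232,342), (292,290) and (360,245). The gripper now stands above the outer side of the keeper pin. I descend beside it.

Emit:
jog_arm(targets=[0,0,0,-0.34,-0.06,0.4,0,0,0,0,-0.34,-0.06,0.8,0,0,0,0,-0.34,-0.06,1.23,0,0,0,0,-0.34,-0.06,1.23,0,0,0,0,-0.34,-0.06,1.23,0])

```text
clock: 7.23
ee_pos: [454.3, 62.8, 99.4]
tcp_rot: [-2.597, -1.768, -0.0]
ft_force: [1.6, -0.7, -0.0]
width: -0.1
gripper_force: 0.0
```

```bash
python3 -c "
from h import *
go(-63,-46,27)"
```

```text
[-0.    -0.002  0.    -0.264  1.081 -0.02 ] t 7.23 rail [-95.4 -38.1] tip 26.4 F [-0.1  1.8 -0. ] w -0.1
```

Emit:
jog_arm(targets=[0,0,0,0,0.25,-0.02,0,0,0,0,-0.1,0.5,-0.02,0,0,0,0,-0.2,0.75,-0.02,0,0,0,0,-0.26,1.0,-0.02,0,0,0,0,-0.26,1.25,-0.02,0,0,0,0,-0.22,1.45,-0.02,0,0,0,0,-0.18,1.65,-0.02,0,0,0,0,-0.1,1.85,-0.02,0,0,0,0,-0.05,2.05,-0.02,0,0,0,0,-0.05,2.05,-0.02,0])

```text
clock: 8.07
ee_pos: [511.9, 39.3, 100.5]
tcp_rot: [2.595, 1.768, 0.003]
ft_force: [0.2, 0.1, -0.3]
width: 0.2
gripper_force: 0.0
```

```bash
cat > kp.py <<'E'
from h import *
import pickle,sys
go(0,0,27)
for n in('scene','top'):
    old=pickle.load(open(n+'0.pkl','rb'))['pixels']; im=get_image(n); g=cv2.cvtColor(im['pixels'],cv2.COLOR_BGR2GRAY)
    # brightness along candidate keeper directions, 25 and 35 mm out on the arm's top (z 20), and pin side (z 32)
    for a in np.arange(0,2.3,.1):
        d=np.cos(a)*rx-np.sin(a)*ry; P=O-42*rx+3*ry
        print(n,round(a,1),[int(g[int(round(v)),int(round(u))]) for u,v in [proj(im,np.r_[P+r*d,z]) for r,z in((12,20),(20,20),(28,20),(36,20),(50,41),(50,36))]])
E
python3 kp.py
```

```text
[ 0.019 -0.01   0.005  1.294  1.111  0.02 ] t 8.07 rail [-33.3 -38.8] tip 27.5 F [ 0.2  0.1 -0.3] w 0.2
scene 0.0 [26, 31, 28, 41, 135, 127]
scene 0.1 [13, 41, 33, 34, 138, 118]
scene 0.2 [13, 41, 35, 29, 139, 113]
scene 0.3 [34, 32, 38, 35, 131, 95]
scene 0.4 [34, 38, 29, 32, 113, 56]
scene 0.5 [70, 33, 37, 36, 55, 38]
scene 0.6 [110, 41, 30, 32, 49, 25]
scene 0.7 [110, 66, 34, 33, 25, 31]
scene 0.8 [121, 97, 94, 52, 32, 37]
scene 0.9 [122, 110, 112, 103, 42, 43]
scene 1.0 [122, 109, 108, 108, 25, 34]
scene 1.1 [125, 110, 104, 89, 31, 26]
scene 1.2 [125, 103, 81, 42, 7, 27]
scene 1.3 [117, 84, 21, 16, 7, 12]
scene 1.4 [89, 44, 16, 17, 7, 17]
scene 1.5 [87, 37, 57, 28, 7, 16]
scene 1.6 [56, 45, 80, 46, 0, 3]
scene 1.7 [47, 51, 84, 42, 15, 36]
scene 1.8 [47, 81, 72, 46, 52, 58]
scene 1.9 [47, 106, 70, 44, 56, 58]
scene 2.0 [42, 107, 94, 44, 58, 56]
scene 2.1 [42, 107, 104, 47, 63, 58]
scene 2.2 [42, 103, 108, 66, 61, 58]
top 0.0 [48, 56, 61, 69, 76, 75]
top 0.1 [48, 56, 61, 65, 72, 72]
top 0.2 [52, 56, 60, 68, 74, 74]
top 0.3 [52, 54, 60, 67, 70, 70]
top 0.4 [49, 55, 57, 60, 71, 71]
top 0.5 [49, 53, 59, 62, 67, 66]
top 0.6 [49, 48, 56, 56, 69, 69]
top 0.7 [41, 48, 53, 53, 65, 63]
top 0.8 [41, 46, 53, 51, 60, 60]
top 0.9 [44, 46, 46, 52, 61, 61]
top 1.0 [44, 40, 45, 46, 52, 52]
top 1.1 [45, 45, 41, 41, 44, 44]
top 1.2 [45, 49, 45, 43, 41, 41]
top 1.3 [45, 45, 45, 44, 46, 43]
top 1.4 [45, 45, 43, 42, 42, 41]
top 1.5 [53, 46, 44, 44, 45, 42]
top 1.6 [53, 49, 44, 48, 46, 46]
top 1.7 [53, 50, 45, 48, 49, 49]
top 1.8 [57, 50, 47, 63, 75, 44]
top 1.9 [57, 57, 44, 45, 39, 39]
top 2.0 [60, 61, 91, 35, 47, 47]
top 2.1 [60, 68, 170, 42, 52, 52]
top 2.2 [60, 62, 175, 72, 52, 52]
```

The scene's brightness along the arm puts the keeper at about 1.0 rad, so the pin is near rail (-15,-39). Next I go round behind the pin.

Emit:
jog_arm(targets=[0,0,0,0,-0.4,0.02,0,0,0,0,-0.6,-0.5,0.02,0,0,0,0,-1.1,-0.4,0.02,0,0,0,0,-1.1,0.2,0.02,0,0,0,0,-1.1,0.8,0.02,0,0,0,0,-1.1,0.8,0.02,0,0,0,0,-1.1,0.8,0.02,0])

```text
clock: 8.75
ee_pos: [519.8, -0.2, 99.8]
tcp_rot: [-2.597, -1.768, -0.0]
ft_force: [-0.0, 0.9, -0.7]
width: -0.3
gripper_force: 0.0
```

```bash
python3 kp.py | grep -E "rail|scene (0|1)"
```

```text
[-0.000e+00 -1.000e-03  1.000e-03  2.423e+00  3.830e-01 -8.000e-03] t 8.75 rail [-11.5 -72.7] tip 26.8 F [ 0.9 -0.4 -0.7] w -0.3
scene 0.0 [29, 46, 41, 40, 133, 132]
scene 0.1 [13, 41, 43, 45, 135, 119]
scene 0.2 [13, 41, 45, 39, 138, 116]
scene 0.3 [38, 38, 43, 41, 120, 101]
scene 0.4 [38, 43, 45, 43, 114, 58]
scene 0.5 [69, 41, 39, 43, 55, 38]
scene 0.6 [115, 45, 45, 35, 40, 16]
scene 0.7 [115, 71, 40, 39, 29, 23]
scene 0.8 [125, 114, 117, 67, 21, 39]
scene 0.9 [134, 130, 130, 125, 99, 95]
scene 1.0 [134, 130, 128, 130, 118, 85]
scene 1.1 [129, 128, 123, 110, 54, 47]
scene 1.2 [129, 121, 94, 48, 36, 37]
scene 1.3 [124, 97, 28, 14, 35, 29]
scene 1.4 [104, 50, 23, 33, 31, 30]
scene 1.5 [86, 50, 72, 58, 31, 18]
scene 1.6 [59, 67, 122, 123, 15, 22]
scene 1.7 [59, 75, 121, 123, 20, 51]
scene 1.8 [59, 99, 125, 123, 61, 104]
scene 1.9 [62, 126, 126, 121, 80, 107]
```

The keeper is confirmed at about 0.95 rad, with the pin visible near rail (-13,-38). Next I push along +y.

Emit:
jog_arm(targets=[0,0,0,0.3,0,0,0,0,0,0,0.6,0,0,0,0,0,0,0.8,0,0,0,0,0,0,1.0,0.05,0,0,0,0,0,1.2,0.15,0,0,0,0,0,1.4,0.25,0,0,0,0,0,1.6,0.35,0,0,0,0,0,1.75,0.42,0,0,0,0,0,1.9,0.5,0,0,0,0,0,1.9,0.5,0,0])

```text
clock: 9.68
ee_pos: [555.5, 48.3, 99.6]
tcp_rot: [-2.595, -1.77, -0.001]
ft_force: [0.2, 0.1, -0.7]
width: 0.1
gripper_force: 0.0
```

```bash
python3 kp.py | grep -E "rail|scene (0|1)"
```

```text
[ 0.    -0.005  0.013  0.482 -0.13  -0.013] t 9.68 rail [  3.9 -14.5] tip 26.6 F [ 0.1  0.1 -0.7] w 0.1
scene 0.0 [131, 114, 106, 106, 115, 88]
scene 0.1 [118, 104, 104, 102, 74, 79]
scene 0.2 [118, 90, 65, 30, 29, 27]
scene 0.3 [108, 70, 32, 14, 36, 30]
scene 0.4 [108, 22, 7, 9, 10, 16]
scene 0.5 [38, 12, 17, 1, 6, 15]
scene 0.6 [8, 12, 18, 15, 22, 2]
scene 0.7 [8, 20, 15, 15, 0, 14]
scene 0.8 [11, 9, 13, 7, 9, 19]
scene 0.9 [6, 14, 6, 11, 29, 37]
scene 1.0 [6, 14, 1, 13, 35, 23]
scene 1.1 [21, 17, 4, 22, 19, 17]
scene 1.2 [21, 8, 8, 10, 9, 20]
scene 1.3 [19, 15, 29, 26, 25, 29]
scene 1.4 [35, 25, 18, 28, 20, 16]
scene 1.5 [47, 37, 58, 41, 23, 13]
scene 1.6 [47, 50, 71, 75, 20, 18]
scene 1.7 [48, 47, 58, 81, 18, 56]
scene 1.8 [48, 42, 57, 82, 71, 80]
scene 1.9 [44, 46, 56, 76, 84, 81]
```

Emit:
jog_arm(targets=[0,0,0,0.04,0,0,0,0,0,0,0.08,0,0,0,0,0,0,0.12,0,0,0,0,0,0,0.16,0,0,0,0,0,0,0.16,0,0,0])

```text
clock: 10.2
ee_pos: [556.2, 50.7, 99.6]
tcp_rot: [2.595, 1.769, -0.003]
ft_force: [-1.6, -7.7, 0.9]
width: 0.2
gripper_force: 3.0
```

```bash
python3 kp.py | grep -E "rail|scene 0.[0-4]"
```

```text
[-0.006  0.02   0.012  0.399 -0.123 -0.013] t 10.2 rail [  3.7 -12. ] tip 26.6 F [-7.7  1.3  0.9] w 0.2
scene 0.0 [125, 104, 107, 110, 108, 95]
scene 0.1 [104, 98, 96, 87, 52, 61]
scene 0.2 [104, 74, 36, 13, 33, 30]
scene 0.3 [90, 52, 15, 18, 26, 30]
scene 0.4 [90, 12, 9, 13, 3, 2]
```

Emit:
jog_arm(targets=[0,0,0,0.05,0,0,0,0,0,0,0.1,0,0,0,0,0,0,0.1,0,0,0,0,0,0,0.1,0,0,0])

```text
clock: 10.63
ee_pos: [556.5, 51.5, 99.6]
tcp_rot: [2.593, 1.77, -0.008]
ft_force: [-4.6, -16.8, 2.9]
width: -0.2
gripper_force: 8.4
```

Emit:
jog_arm(targets=[0,0,0,-0.2,0,0,0,0,0,0,-0.8,0,0,0,0,0,0,-1.5,0,-1,0,0,0,0,-2.5,0,-2,0,0,0,0,-3.8,0,-3,0,0,0,0,-5,0,-4,0,0,0,0,-6.3,0,-4,0,0,0,0,-7.5,0,-4,0,0,0,0,-8,0,-4,0,0,0,0,-8,0,-4,0])

```text
clock: 11.47
ee_pos: [469.1, -172.2, 220.4]
tcp_rot: [2.598, 1.762, 0.0]
ft_force: [0.8, -0.0, 0.6]
width: -0.1
gripper_force: 0.0
```

```bash
cat > fin.py <<'E'
from h import *
np.set_printoptions(suppress=True,precision=1)
go(0,0,27)
for n in('top','scene'):
    im=get_image(n); g=cv2.cvtColor(im['pixels'],cv2.COLOR_BGR2GRAY).astype(np.float32)
    ys=np.arange(-20,146,3); prof=lambda x,z:[int(cv2.getRectSubPix(g,(1,1),tuple(float(c) for c in proj(im,np.r_[O+x*rx+y*ry,z])))[0,0]) for y in ys]
    print(n,'y -20 step 3, knob plane',prof(0,42)); print('x=-20 arm plane',prof(-20,20)[:20])
    # bright blobs (knob/weight tops) in the channel window
    m=np.zeros(g.shape,np.uint8); q=np.array([proj(im,np.r_[O+x*rx+y*ry,42]) for x,y in((-20,-20),(20,-20),(20,143),(-20,143))]).astype(np.int32)
    cv2.fillPoly(m,[q],255); b=((g>np.percentile(g[m>0],93))&(m>0)).astype(np.uint8)
    _,_,st,c=cv2.connectedComponentsWithStats(b)
    for s,k in zip(st[1:],c[1:]):
        if s[4]>8: print('blob',s[4],rail(ray(im,*k,42)))
E
python3 fin.py
```

```text
[ 0.   0.  -0.   8.4 -0.2  4. ] t 11.47 rail [   4.4 -251.3] tip 147.4 F [0.3 0.7 0.6] w -0.1
top y -20 step 3, knob plane [90, 91, 90, 81, 70, 104, 100, 141, 148, 102, 87, 131, 170, 121, 136, 188, 190, 190, 190, 153, 188, 151, 183, 145, 123, 181, 190, 191, 190, 180, 182, 159, 149, 182, 128, 141, 189, 191, 189, 185, 151, 137, 155, 188, 105, 113, 190, 190, 190, 189, 173, 150, 67, 83, 92, 93]
x=-20 arm plane [86, 88, 86, 86, 79, 88, 191, 191, 191, 132, 86, 91, 87, 83, 84, 78, 81, 98, 88, 89]
blob 9 [-0.9 60.4]
blob 9 [-7.9  1. ]
scene y -20 step 3, knob plane [58, 58, 57, 57, 61, 61, 59, 51, 46, 50, 46, 63, 100, 115, 83, 96, 118, 123, 123, 116, 103, 97, 120, 112, 83, 79, 112, 122, 122, 121, 105, 90, 116, 113, 84, 62, 97, 116, 120, 119, 109, 105, 96, 73, 59, 57, 88, 119, 126, 123, 119, 104, 110, 112, 82, 60]
x=-20 arm plane [41, 47, 42, 40, 41, 39, 69, 115, 125, 127, 96, 44, 27, 40, 33, 23, 26, 33, 38, 36]
```

Run:
```python
from h import *
for n in('top','scene'):
    im=get_image(n); g=cv2.cvtColor(im['pixels'],cv2.COLOR_BGR2GRAY).astype(np.float32); ys=np.arange(-12,16,.5)
    for x in(-30,-25,-20,-15,-10,-5,0):
        p=np.array([cv2.getRectSubPix(g,(1,1),tuple(float(c) for c in proj(im,np.r_[O+x*rx+y*ry,20])))[0,0] for y in ys])
        w=np.clip(p-(p.min()+p.max())/2,0,None); print(n,x,round(float((w*ys).sum()/w.sum()),1))
```

```text
top -30 1.5
top -25 1.7
top -20 1.7
top -15 1.7
top -10 1.8
top -5 1.4
top 0 3.6
scene -30 4.7
scene -25 4.8
scene -20 4.7
scene -15 5.0
scene -10 4.8
scene -5 4.9
scene 0 6.2
```

The keeper arm runs straight across the rail: its centre line stays level along x in both views, so its angle is about 0. The weights are at y ≈ 28, 60, 92 and 123. I'm handing in.

```bash
python3 -c "
from rig import sign_off
print(sign_off())"
```

```text
the job is handed in; nothing more can be done
None
```

The job is handed in: all four weights stand touching against the end stop and the keeper is closed behind them, by my camera and force readings, though the hand-in returned no verdict.

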